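Free the eccentric lock and push the clamp slide home

ROBOT

A 6-joint arm with a two-finger parallel gripper is mounted at the origin on a cart in front of the work surface, level with it; the furniture and walls round the work are solid. World frame = base frame: x ahead of the robot, y to its left, z up, the work surface at z = 0. Lengths are in m, angles in rad, forces in N, time in s.
With the tool pointing down it reaches from about 0.325 to 0.85 m from the base axis. Payload 4.4 kg.
Tool frame: the origin (TCP) lies on the centre line of the jaws, within the pads' length; the fingertips stand 25 mm ahead of it and the grasp point (between the pads) lies 6 mm ahead of it; z points along the fingers, y is the line along which they close (so a half turn about z gives the same grasp; the last joint's range is limited). The gripper opens to 94 mm and grips with 3 to 60 N. Pads are 16 mm wide; open, the fingers measure 119 mm over their backs; the gripper's body (75 mm by 177 mm) begins 78 mm behind the grasp point.
Start: joints at [-1.361, 0.207, 1.542, -0, 1.393, -0.15], TCP at [0.202, -0.538, 0.195] pointing down, gripper open.
Joint ranges: [-2.73, 2.73], [-0.86, 2.22], [0.23, 2.46], [-1.11, 4.25], [0.08, 2.63], [-2.82, 2.82]. Speed limits (rad/s): [2.79, 2.79, 3.14, 3.14, 3.14, 3.14].

INTERFACE

Orientations are given as [roll, pitch, yaw] about the fixed x, y, z axes, in that order (R = Rz(yaw) Ry(pitch) Rx(roll)).
In Python, from workcell import r gives the robot as it stands.
- The arm moves only by the tool play_rows, never from a script. Its argument "commands" is one flat list of numbers, 7 for each row, row after row: the turn, a rotation vector about the tool's x, y, z in degrees, then the shift along the tool's x, y, z in m, then the finger opening in m, from 0 to 0.094. A call has 1 to 5 rows; each row is the pose to reach, as a shift and turn from the pose commanded when the call began, along the tool's axes at that moment; what a row does not reach only later rows make up. A row lasts 1/10 s, in which the tool goes at most 50 mm and 8.59 degrees, less where a joint would pass 70% of its speed; a pose out of reach is approached as far as the arm can. A call with a gripper value outside its range is refused whole. The fingers move at their own pace and stop on an object; the grip force is fixed at half the most. Time passes only in rows, so rows that repeat a pose let the fingers close. It gives the time, the measured TCP pose, the force, the opening and the grip force at its end, in the units of the state.
- r.observe(): the state, without advancing time (a new reading comes with each control period).
- r.capture(name): name is "scene" or "top" or "wrist"; returns (picture, depth): 480x640x3 uint8, red, green, blue; 480x640 float32, m along the optical axis (not along the pixel's ray), 0 where there is no reading.
- r.get_calibration(name): a dict with "vfov" (degrees; the focal length in pixels is half the picture's height over the tangent of half this angle, whatever the lens; pixels are square), "cx", "cy" (the principal point, pixels), "eye" and "rotation" of the camera in the world. Camera axes: x right, y down, z forward; pixel columns grow to the right and rows downward; lengths in m; the calibration is good to about 2 mm. A picture is of the moment at which its call begins: read the wrist's pose just before it. get_calibration takes no time and is no camera call; for the wrist camera it gives the pose at the moment of the call.
- r.job_done(): hands the job in; it is judged then, once.
The state is a dict: "t": time; "joint_positions": joint angles; "qd": joint speeds; "joint_torque": joint torques, N m; "eef_pos": TCP position; "eef_rot": TCP orientation; "wrist_force": force on the tool from outside, world axes, zero at the start; "wrist_torque": the same for the moment, N m; "width": finger opening in m; "finger_force": force on a finger pad.
Only numpy, scipy, OpenCV 4.12 (cv2) and the standard library are available. Lean on these libraries where they do the work, as an engineer would, in place of code of your own. Each camera call takes 0.05 s, during which the arm holds its last target. There are 200 camera calls.

TASK

Without gripping anything, push the upright pin of the cam lever round with the fingertips until the cam's low side faces the slide's nose, so that the lever points straight away from the upright push plate, towards the black tube. Only then push the push plate forward until the slide is fully home with its jaw against the tube, and leave it there with the cam still at its low point. Do not pinch the pin or the plate, and leave the loose things round the fixture where they are.

Things in the scene. Friction and masses are not known exactly. Their poses are not given: they have to be found in the camera images.
- clamp_fixture: Fixture screwed to the bench, turned up to 0.35 rad: aluminium bed 250 x 130 x 10 mm, black tube (20 mm thick, 150 long) lying across its far end, axis 127 mm ahead of the origin, top 42 mm up. Origin on the bench top under the cam's pivot; x forward from push plate to tube (the slide's travel), y left, z up. The bed spans x -102 to +148 mm, 65 mm to each side.
- pivot (a point): Top of the bed's pivot axis (vertical), 46 mm above the bench at the fixture's origin; axes as the fixture's.
- cam (a joint): Turn, rad, anticlockwise from above positive, -2.9 to 2.9; no stop at 0; stays where left. Round plate 52 mm across, centre 12 mm off the pivot towards the lever. At 0 the lever points along the fixture's +x to the tube and the low side faces the nose; beyond about 0.43 rad it keeps the slide from home. Starts at 1.2 to 2.1, lever left or back left. About 6 to 7 N sideways on the pin turns it.
- lever_pin (a point): Upright round black pin at the end of the cam lever, 14 mm thick, 60 mm from the pivot axis. The point is on its axis 66 mm above the bench; the free pin reaches from 42 to 86 mm up. Its x axis points outward along the lever. Apart from the push plate and the pivot's 50 mm high hub, all of the fixture that it sweeps past is under 43 mm high.
- slide (a joint): Travel of the follower slide along the fixture's +x, m: 0 fully back, 0.026 fully home (hard stop). Steel frame round the cam: nose at the back that meets the cam's rim, jaw in front, push plate at the rear. Starts at 0 to 0.002. Friction about 4 N; stays where left. A cam not at its low point stops it after 3 to 20 mm.
- push_plate (a point): Upright push plate at the rear of the slide, 50 mm wide (y), 10 thick (x), from 13 to 75 mm above the bench. The point is mid thickness, mid width, 60 mm above the bench, 100 mm behind the pivot with the slide fully back; axes as the fixture's. Its rear face, to be pushed, looks to -x; only bare bench for 40 mm or more behind it.
- screw_tub: Bystander: clear round tub of screws, 61 mm across, 45 mm high, loose on the bench to the right of the fixture; origin under its centre.
- motor: Bystander: small grey brushless motor with three wires, 29 x 70 x 32 mm, loose on the bench to the left of the fixture, nearer the robot than the screwdriver; origin under its centre.
- screwdriver: Bystander: screwdriver with yellow handle, 145 mm long, 20 mm thick, loose on the bench to the left of the fixture, lying roughly along world x; origin under its middle.
- solder_reel: Bystander: small reel of grey wire, 50 mm across, 28 mm high, loose on the bench to the right of the fixture; origin under its centre.

How it is judged:
On the way, in this order (a step that is already met when the one before it is completed fails the run):
1. the cam is turned to its low point (within 0.4 rad) while the slide is still back (under 8 mm) (value of joint cam between -0.4 and 0.4 rad and value of joint slide below 0.008 m), for 0.2 s.
2. the slide is pushed fully home (at least 23.5 of 26 mm) (value of joint slide above 0.0235 m), for 0.2 s.
At the end, for the whole second after the job is handed in: The slide is at rest at least 23.5 mm forward (home is 26 mm), the cam is at rest within 0.45 rad of its low point, and every bystander is within 20 mm of its starting place (value of joint cam between -0.45 and 0.45 rad and value of joint slide above 0.0235 m and velocity of joint slide between -0.003 and 0.003 m/s and velocity of joint cam between -0.05 and 0.05 rad/s and distance of each of screw_tub, motor, screwdriver, solder_reel from where it was at the start of the episode below 0.02 m); the robot touches nothing.
It fails at once if the slide is pushed forward more than 8 mm while the cam is more than 0.6 rad from its low point (value of joint slide above 0.008 m and not (value of joint cam between -0.6 and 0.6 rad)).
It fails at once if the lever pin is pinched between the fingers (x of the grasp point in the frame of lever_pin between -0.01 and 0.01 m and y of the grasp point in the frame of lever_pin between -0.01 and 0.01 m and z of the grasp point in the frame of lever_pin below 0.03 m and contact force between the fingers and cam above 0.5 N).
It fails at once if the push plate is pinched between the fingers (x of the grasp point in the frame of push_plate between -0.009 and 0.009 m and y of the grasp point in the frame of push_plate between -0.034 and 0.034 m and z of the grasp point in the frame of push_plate below 0.03 m and contact force between the fingers and slide above 0.5 N).
It fails at once if a loose bystander (tub, motor, screwdriver or reel) is moved more than 20 mm or lifted (distance of any of screw_tub, motor, screwdriver, solder_reel from where it was at the start of the episode above 0.02 m).
It also fails if it takes over 51 s, if anything falls off the work surface, if the arm or the gripper's body presses on something with over 40 N, if the wrist force passes 120 N, or if a joint passes its speed limit or range.

## Working session

There is one attempt and no reset: what is moved stays moved. The work goes in short steps, Python scripts to look and compute and a tool call to move; the robot and the scene stay as the last step left them, time stands still between calls to the robot, and variables do not carry over. Pictures are saved under pics/ and viewed, at most 10 in all, crops included, and the job is handed in when it is done.

Besides the shell and the picture viewer there is one more tool, called after "Call:" as name(argument=value, ...), one argument or row to a line, values as JSON. play_rows: Moves the arm, as the interface text tells. Its arguments: {"type":"object","properties":{"commands":{"type":"array","items":{"type":"number"}}},"required":["commands"]}

```bash
mkdir -p pics; cat > h.py <<'E'
import numpy as np, cv2
from workcell import r
def cap(n,f=None):
    c=r.get_calibration(n); p,d=r.capture(n)
    if f: cv2.imwrite('pics/'+f,cv2.cvtColor(p,cv2.COLOR_RGB2BGR))
    return c,p,d
def ray(c,u,v):
    f=240/np.tan(np.radians(c['vfov'])/2)
    return np.array(c['eye']),np.array(c['rotation'])@np.array([(u-c['cx'])/f,(v-c['cy'])/f,1])
def onz(c,u,v,z):
    e,d=ray(c,u,v); return e+d*(z-e[2])/d[2]
def cloud(c,d):
    f=240/np.tan(np.radians(c['vfov'])/2)
    v,u=np.mgrid[:480,:640]
    P=np.stack([(u-c['cx'])/f*d,(v-c['cy'])/f*d,d],-1)
    return P@np.array(c['rotation']).T+np.array(c['eye'])
E
python3 - <<'E'
from h import *
for n in('top','scene'):
    c,p,d=cap(n,n+'0.png'); np.savez(n+'0.npz',p=p,d=d); print(n,c)
print(r.observe())
E
```

```text
top {'vfov': 55.66755448251315, 'cx': 315.21840082681354, 'cy': 231.1332124100589, 'eye': array([ 0.4063941 , -0.08341948,  1.01364336]), 'rotation': array([-3.02748085,  0.02567903, -1.59134679])}
scene {'vfov': 43.937547335750764, 'cx': 317.51545336352996, 'cy': 241.06448391814968, 'eye': array([-0.04682019,  0.78377251,  0.89781369]), 'rotation': array([-2.25154573,  0.02196102, -2.57065797])}
{'t': 0.1, 'joint_positions': array([-1.36149383e+00,  2.07318347e-01,  1.54278725e+00, -2.86861069e-05,
        1.39350251e+00, -1.50518665e-01]), 'qd': array([-0.00030891, -0.00092769, -0.00341827, -0.00239088,  0.00134389,
       -0.00047662]), 'joint_torque': array([ 9.54699999e-05, -3.71866715e+01, -2.82291126e+01,  7.01006362e-02,
        3.10961308e-02, -5.01467446e-05]), 'eef_pos': array([ 0.20227547, -0.53745413,  0.19412759]), 'eef_rot': array([-3.13959575e+00, -2.74313141e-04,  3.59825973e-01]), 'wrist_force': array([-0.09631799,  0.56955645,  0.02383353]), 'wrist_torque': array([ 0.06103317, -0.02190006, -0.03181327]), 'finger_force': 0.0, 'width': 0.09411693935841627}
```

View pics/top0.png

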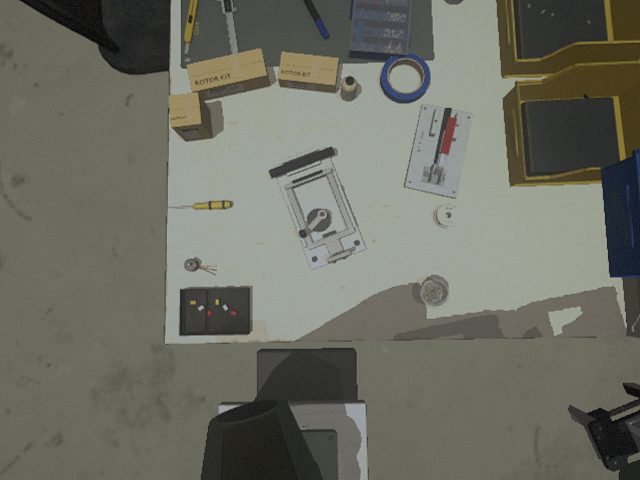

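View pics/scene0.png

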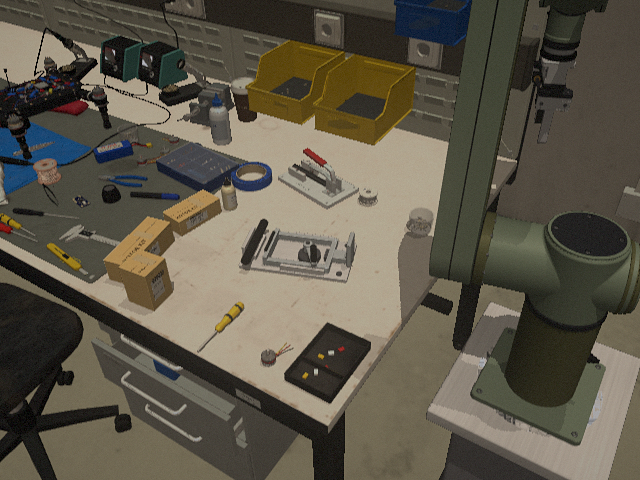

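The top view shows the tube at about (270,172)-(337,152), the push plate at about (342,254), the pin at about (303,234) and the hub at about (320,217). The motor is at (192,265), the screwdriver at (212,205), the reel at (446,215) and the tub at (433,291). Next I measure these, reading the calibration rotation as rpy.

```bash
cat >> h.py <<'E'
from scipy.spatial.transform import Rotation as Rn
_g=r.get_calibration
def cal(n):
    c=dict(_g(n)); c['rotation']=Rn.from_euler('xyz',c['rotation']).as_matrix(); return c
E
sed -i "s/c=r.get_calibration(n); p,d/c=cal(n); p,d/" h.py
python3 - <<'E'
from h import *
c=cal('top'); z=np.load('top0.npz'); p,d=z['p'],z['d']
P=cloud(c,d); print('bench',P[300,260],P[130,260])
g=p.max(-1).astype(int)
m=np.zeros((480,640),np.uint8); m[140:185,262:345]=(g[140:185,262:345]<60)
n,l,s,ce=cv2.connectedComponentsWithStats(m); i=1+np.argmax(s[1:,4]); v,u=np.where(l==i)
rect=cv2.minAreaRect(np.stack([u,v],1).astype(np.float32)); print('tube',s[i],rect)
b=cv2.boxPoints(rect); print([onz(c,*q,.036).round(4) for q in b])
# high points in plate/pin region
sub=P[185:275,275:375]; 
for lo,hi in((.06,.08),(.08,.1)):
    v,u=np.where((sub[...,2]>lo)&(sub[...,2]<hi)&(d[185:275,275:375]>0)); print(lo,len(u), [(a+275,b+185) for a,b in zip(u,v)][:60:4])
    if len(u): print(np.median(sub[v,u],0))
for nm,q in dict(motor=(192,265),drv=(212,205),reel=(446,215),tub=(433,291)).items(): print(nm,onz(c,*q,.02).round(3))
crop=cv2.resize(p[140:280,255:385],None,fx=4.2,fy=4.2,interpolation=cv2.INTER_CUBIC)
cv2.imwrite('pics/c1.png',np.clip(crop[...,::-1]*1.3,0,255))
E
```

```text
bench [ 0.4063941  -0.08341948  1.01364336] [ 0.7622119   0.06338113 -0.0024077 ]
tube [286 164  18   8  35] ((294.1918029785156, 167.17807006835938), (2.808987855911255, 18.024335861206055), 69.44395446777344)
[array([0.6583, 0.0026, 0.036 ]), array([ 0.6715, -0.0349,  0.036 ]), array([ 0.6655, -0.037 ,  0.036 ]), array([6.523e-01, 5.000e-04, 3.600e-02])]
0.06 124 [(np.int64(305), np.int64(235)), (np.int64(303), np.int64(237)), (np.int64(349), np.int64(251)), (np.int64(346), np.int64(252)), (np.int64(350), np.int64(252)), (np.int64(344), np.int64(253)), (np.int64(348), np.int64(253)), (np.int64(339), np.int64(254)), (np.int64(343), np.int64(254)), (np.int64(347), np.int64(254)), (np.int64(336), np.int64(255)), (np.int64(340), np.int64(255)), (np.int64(344), np.int64(255)), (np.int64(348), np.int64(255)), (np.int64(335), np.int64(256))]
[ 0.4616135  -0.10762458  0.07426208]
0.08 36 [(np.int64(301), np.int64(230)), (np.int64(301), np.int64(231)), (np.int64(299), np.int64(232)), (np.int64(303), np.int64(232)), (np.int64(300), np.int64(233)), (np.int64(304), np.int64(233)), (np.int64(301), np.int64(234)), (np.int64(305), np.int64(234)), (np.int64(303), np.int64(235))]
[ 0.509848   -0.03459461  0.08543398]
motor [0.452 0.212 0.02 ]
drv [0.585 0.169 0.02 ]
reel [ 0.55  -0.348  0.02 ]
tub [ 0.385 -0.311  0.02 ][ WARN:0@0.199] global loadsave.cpp:1063 imwrite_ Unsupported depth image for selected encoder is fallbacked to CV_8U.
```

View pics/c1.png

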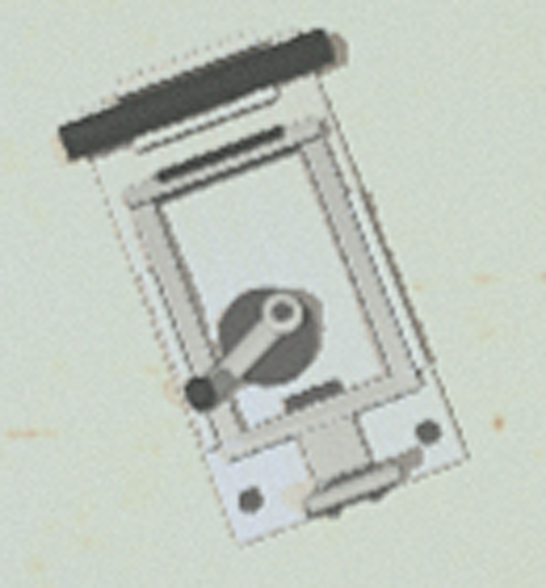

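The crop shows the hub at (322,214), the pin top at (303.3,233.6), the plate at about (341,256) and the tube-top ends at about (271,174) and (333.6,151.4).

```bash
python3 - <<'E'
from h import *
c=cal('top'); z=np.load('top0.npz'); d=z['d']; P=cloud(c,d)
hub=onz(c,322.1,214,.05); pin=onz(c,303.3,233.6,.086)
a=onz(c,271.2,173.8,.04); b=onz(c,333.6,151.4,.04)
t=(a-b)[:2]; yaw_t=np.arctan2(-t[0],t[1]); mid=(a+b)/2
sub=P[240:275,325:365].reshape(-1,3); q=sub[(sub[:,2]>.068)&(sub[:,2]<.08)]
(cx,cy),(w,h),an=cv2.minAreaRect((q[:,:2]*1000).astype(np.float32)); print('plate',cx,cy,w,h,an)
pc=np.array([cx,cy])/1000
for nm,v in (('tube-plate',mid[:2]-pc),('tube-hub',mid[:2]-hub[:2]),('hub-plate',hub[:2]-pc)): print(nm,np.linalg.norm(v),np.arctan2(v[1],v[0]))
print('hub',hub,'pin',pin,'mid',mid,'yaw_t',yaw_t)
l=pin-hub; print('lever',np.linalg.norm(l[:2]),np.arctan2(l[1],l[0]))
E
```

```text
plate 461.51031494140625 -109.28125 9.913747787475586 49.071163177490234 19.60189437866211
tube-plate 0.2217085326370999 0.33809103073270963
tube-hub 0.12360272760045958 0.33561123779348023
hub-plate 0.09810666388101495 0.3412152767680252
hub [ 0.553961   -0.07645157  0.05      ] pin [ 0.50868754 -0.03718581  0.086     ] mid [ 0.67066783 -0.03574346  0.04      ] yaw_t 0.3256991274840668
lever 0.059929004439427676 2.4271393471219906
```

```bash
cat >> h.py <<'E'
PH=.337; HUB=np.array([.554,-.0765])
def F(x,y): # fixture mm -> world xy
    c,s=np.cos(PH),np.sin(PH); return HUB+np.array([c*x-s*y,s*x+c*y])/1000
def fix(w):
    c,s=np.cos(PH),np.sin(PH); v=(np.array(w[:2])-HUB)*1000; return np.array([c*v[0]+s*v[1],-s*v[0]+c*v[1]])
def rows(targets,p0=None,e0=None): # (xf,yf mm,z m,yaw world)
    o=r.observe(); p0=o['eef_pos'] if p0 is None else np.array(p0); e0=o['eef_rot'] if e0 is None else e0
    R0=Rn.from_euler('xyz',e0)
    for x,y,z,yaw in targets:
        R=Rn.from_euler('xyz',[np.pi,0,yaw]); t=R0.inv().apply(np.r_[F(x,y),z]-p0)
        print((R0.inv()*R).as_rotvec(degrees=True).round(1),t.round(4))
def push(lag,dist,yawmin=-.9,rad=60): # lever fixture angle -> pusher pose
    return [(*(rad*np.array([np.cos(a),np.sin(a)])+dist*np.array([-np.sin(a),np.cos(a)])),.082,max(a+PH-np.pi/2,yawmin)) for a in lag]
E
python3 - <<'E'
from h import *
rows(push([2.09],35))
E
```

```text
[ -0.1  -0.  -28.4] [ 0.4321 -0.3435  0.1129]
```

Call:
play_rows(
  commands=[0, 0, -28.4, 0.432, -0.3435, 0, 0, 0, 0, -28.4, 0.432, -0.3435, 0, 0, 0, 0, -28.4, 0.432, -0.3435, 0, 0, 0, 0, -28.4, 0.432, -0.3435, 0, 0, 0, 0, -28.4, 0.432, -0.3435, 0, 0],
)

```text
t: 0.6
eef_pos: [0.3312, -0.3216, 0.1947]
eef_rot: [-3.141, -0.0, 0.855]
wrist_force: [1.5, -0.6, -0.0]
width: 0.0574
finger_force: 0.0
```

```bash
python3 - <<'E'
from h import *
rows(push([2.09],35)); print(r.observe()['width'])
E
```

```text
[-0. -0. -0.] [ 0.296  -0.0525  0.1129]
0.05742035534451171
```

Call:
play_rows(
  commands=[0, 0, 0, 0.296, -0.0525, 0, 0, 0, 0, 0, 0.296, -0.0525, 0, 0, 0, 0, 0, 0.296, -0.0525, 0, 0, 0, 0, 0, 0.296, -0.0525, 0, 0, 0, 0, 0, 0.296, -0.0525, 0, 0],
)

```text
t: 1.1
eef_pos: [0.4597, -0.1072, 0.195]
eef_rot: [-3.142, 0.0, 0.855]
wrist_force: [1.2, -0.6, 0.4]
width: 0.0173
finger_force: 0.0
```

Call:
play_rows(
  commands=[0, 0, 0, 0.047, -0.008, 0, 0, 0, 0, 0, 0.047, -0.008, 0, 0, 0, 0, 0, 0.047, -0.008, 0, 0, 0, 0, 0, 0.047, -0.008, 0, 0],
)

```text
t: 1.5
eef_pos: [0.4834, -0.0693, 0.1947]
eef_rot: [-3.141, 0.001, 0.855]
wrist_force: [-0.0, 0.3, -0.5]
width: 0.0002
finger_force: 0.0
```

```bash
python3 - <<'E'
from h import *
o=r.observe(); print(fix(o['eef_pos']),o['t'],o['width']);rows(push([2.09],35)) 
c,p,d=cap('wrist','w1.png')
E
```

```text
[-64.27402401  30.19846514] 1.5 0.00020460871636967962
[-0.   0.1 -0.1] [ 0.0059 -0.0018  0.1127]
```

View pics/w1.png

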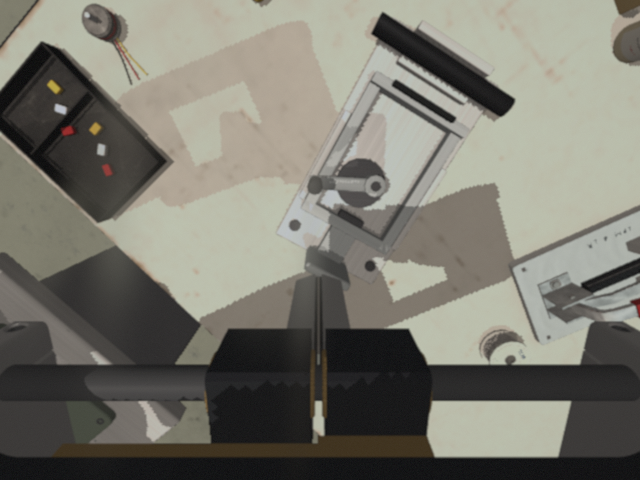

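The wrist view shows the closed fingers at the bottom centre, the pin at about (315,186), the hub at about (375,186) and the plate at about (327,262). I'll check these against the top-camera measurements.

```bash
python3 - <<'E'
from h import *
c,p,d=cap('wrist'); print(c['eye'])
for u,v,z in((375,186,.05),(314,187,.086)): w=onz(c,u,v,z); print(w,fix(w))
P=cloud(c,d); sub=P[160:290,290:360].reshape(-1,3); q=sub[(sub[:,2]>.08)&(sub[:,2]<.09)]; print('pin',len(q),fix(np.median(q,0)))
q=sub[(sub[:,2]>.07)&(sub[:,2]<.078)]; print('plate',len(q),fix(np.median(q,0)),q[:,2].max())
E
```

```text
[ 0.53461319 -0.0107132   0.38440335]
[ 0.55395987 -0.07344981  0.05      ] [0.97069984 2.89189183]
[ 0.51092968 -0.03216163  0.086     ] [-25.98684258  56.08588786]
pin 192 [-24.79744443  56.10130794]
plate 369 [-93.34214091   8.95890672] 0.07789261038944284
```

Call:
play_rows(
  commands=[0, 0, 0, 0, -0.002, 0.05, 0, 0, 0, 0, 0, -0.002, 0.1, 0, 0, 0, 0, 0, -0.002, 0.113, 0, 0, 0, 0, 0.003, -0.002, 0.113, 0, 0, 0, 0, 0.006, -0.002, 0.113, 0],
)

```text
t: 2.1
eef_pos: [0.4881, -0.0636, 0.0839]
eef_rot: [3.139, -0.001, 0.854]
wrist_force: [0.7, -0.3, 0.4]
width: 0.0006
finger_force: 0.0
```

```bash
python3 - <<'E'
from h import *
o=r.observe(); print(fix(o['eef_pos']),o['eef_pos'],o['t'],o['wrist_force'])
rows(push([2.09,2,1.9,1.8,1.7],16,rad=60)) 
E
```

```text
[-57.95995375  33.9501176 ] [ 0.48807439 -0.06362443  0.08389854] 2.1 [ 0.71233666 -0.27372801  0.3754264 ]
[ 0.1 -0.1 -0.1] [ 0.0175 -0.0018  0.0019]
[ 0.1 -0.1  5. ] [ 0.0229 -0.003   0.0019]
[ 0.1 -0.1 10.8] [ 0.0291 -0.0038  0.0019]
[ 0.1 -0.1 16.5] [ 0.0353 -0.0039  0.0019]
[ 0.1 -0.1 22.2] [ 0.0415 -0.0034  0.0019]
```

Call:
play_rows(
  commands=[0, 0, 0, 0.0175, -0.002, 0, 0, 0, 0, 5, 0.023, -0.003, 0, 0, 0, 0, 10.8, 0.029, -0.004, 0, 0, 0, 0, 16.5, 0.0353, -0.004, 0, 0, 0, 0, 22.2, 0.0415, -0.0035, 0, 0],
)

```text
t: 2.6
eef_pos: [0.5143, -0.0293, 0.0857]
eef_rot: [3.137, -0.005, 0.464]
wrist_force: [0.3, 1.3, 0.2]
width: 0.0003
finger_force: 0.0
```

```bash
python3 - <<'E'
from h import *
o=r.observe(); print(fix(o['eef_pos']),o['eef_pos'],o['t'],o['wrist_force'])
rows(push([1.6,1.5,1.4,1.3,1.2],16)) 
c,p,d=cap('top'); np.save('t.npy',p); P=cloud(c,d)
cv2.imwrite('pics/c2.png',cv2.resize(p[140:280,255:385,::-1],None,fx=4.2,fy=4.2))
E
```

```text
[-21.82962698  57.64087402] [ 0.51433889 -0.0293195   0.08573436] 2.6 [0.30672496 1.28486106 0.17722736]
[ 0.2 -0.3  5.6] [ 0.0043 -0.0013  0.0038]
[ 0.2 -0.3 11.3] [ 0.0104 -0.002   0.0038]
[ 0.2 -0.3 17.1] [ 0.0166 -0.0021  0.0038]
[ 0.2 -0.3 22.8] [ 0.0228 -0.0016  0.0038]
[ 0.2 -0.4 28.5] [ 0.0289 -0.0004  0.0039]
```

View pics/c2.png

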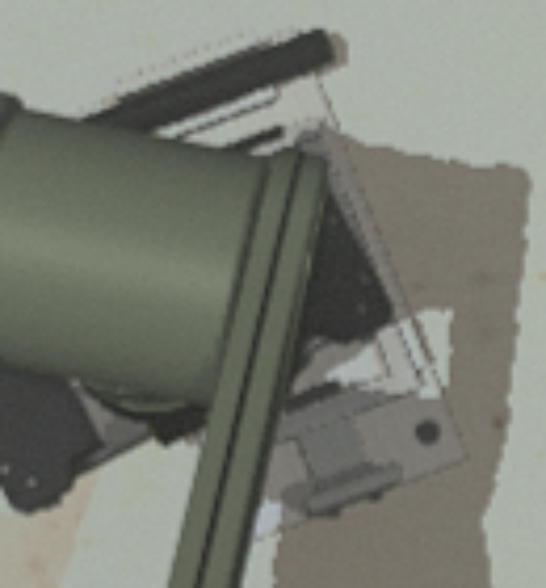

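The top view is blocked by the arm, so I look with the wrist camera.

```bash
python3 - <<'E'
from h import *
c,p,d=cap('wrist','w2.png'); P=cloud(c,d)
f=np.stack([*np.moveaxis((P[...,:2]-HUB)@np.array([[np.cos(PH),-np.sin(PH)],[np.sin(PH),np.cos(PH)]])*1000,-1,0)],-1)
m=(P[...,2]>.08)&(P[...,2]<.09)&(np.hypot(f[...,0],f[...,1])<80)&(f[...,0]>-85); print(m.sum(),np.median(f[m],0)); v,u=np.where(m); print(np.median(u),np.median(v))
E
```

```text
0 [nan nan]
nan nan
  return _methods._mean(a, axis=axis, dtype=dtype,
  ret = um.true_divide(
  ret = ret.dtype.type(ret / rcount)
```

View pics/w2.png

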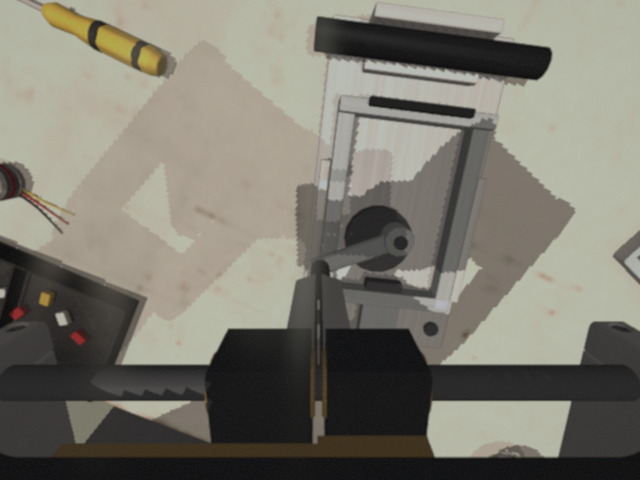

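The wrist view shows the hub at (400,241) and the lever reaching the fingertips at about (320,268), so the cam is turning, at about 1.85 rad now. I continue along the arc.

Call:
play_rows(
  commands=[0, 0, 5.6, 0.005, -0.0015, 0.002, 0, 0, 0, 11.3, 0.0105, -0.002, 0.003, 0, 0, 0, 17, 0.0165, -0.002, 0.003, 0, 0, 0, 22.8, 0.023, -0.0016, 0.003, 0, 0, 0, 28.5, 0.029, -0.0005, 0.003, 0],
)

```text
t: 3.2
eef_pos: [0.5386, -0.0158, 0.0813]
eef_rot: [3.141, -0.004, -0.031]
wrist_force: [0.7, -0.3, 0.2]
width: 0.0003
finger_force: 0.0
```

```bash
python3 - <<'E'
from h import *
o=r.observe(); print(fix(o['eef_pos']),o['eef_pos'],o['t'],o['wrist_force'])
rows(push([1.1,1.0,.9,.8,.7],16))
c,p,d=cap('wrist','w3.png')
E
```

```text
[ 5.49528796 62.34171527] [ 0.53857244 -0.01584789  0.08132452] 3.2 [ 0.71140339 -0.29193306  0.18551754]
[ 0.  -0.2  5.9] [ 0.0075 -0.0012 -0.0006]
[ 0.  -0.2 11.6] [ 0.0137 -0.0018 -0.0006]
[ 0.  -0.2 17.3] [ 0.0199 -0.0019 -0.0006]
[-0.  -0.2 23.1] [ 0.0261 -0.0013 -0.0006]
[-0.  -0.2 28.8] [ 0.0322 -0.0001 -0.0006]
```

View pics/w3.png

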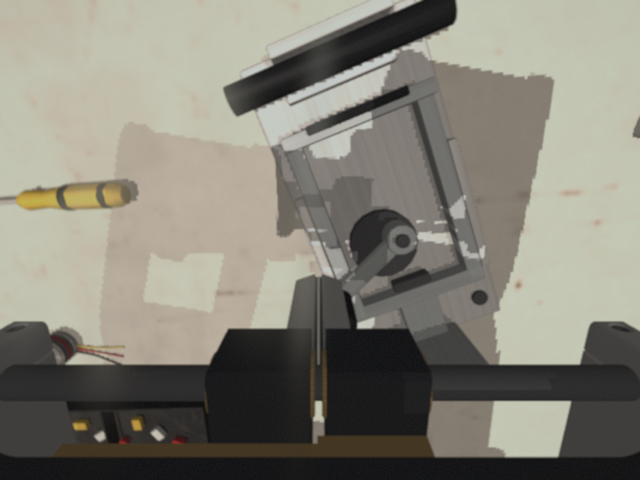

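```bash
python3 - <<'E'
from h import *
c=cal('wrist'); o=r.observe(); T=Rn.from_euler('xyz',o['eef_rot']); 
f=240/np.tan(np.radians(c['vfov'])/2)
def proj(w): q=c['rotation'].T@(w-c['eye']); return q[:2]/q[2]*f+[c['cx'],c['cy']]
tip=o['eef_pos']+T.apply([0,0,.025])
print('tip',tip,proj(tip),[proj(o['eef_pos']+T.apply([a,b,.025])).round() for a in(-.008,.008) for b in(-.012,.012)])
h=onz(c,402,240,.05);print('hub',h,fix(h))
l=[onz(c,u,v,.042) for u,v in((402,240),(360,287))]; w=(l[1]-l[0]); print('lever dir',np.arctan2(w[1],w[0])-PH)
for z in(.05,.086): print('pin edge',fix(onz(c,350,300,z)))
for nm,q,z in(('nominal pin 1.95',F(60*np.cos(1.95),60*np.sin(1.95)),.06),('hub',HUB,.05)): print(nm,proj(np.r_[q,z]))
E
```

```text
tip [ 0.53972171 -0.01581025  0.05650377] [319.05209071 268.96793252] [array([301., 280.]), array([337., 280.]), array([301., 258.]), array([337., 258.])]
hub [ 0.5563217  -0.07280351  0.05      ] [3.41337816 2.72087568]
lever dir 2.0962902406154473
pin edge [-25.44117955  50.68222007]
pin edge [-8.60289455 48.17880594]
nominal pin 1.95 [342.80931152 304.62212466]
hub [407.32285962 243.11652775]
```

The lever still seems to be near 2.05 rad, so the fingers passed the pin without turning it. I'll check from the side with the scene camera.

```bash
python3 - <<'E'
from h import *
c,p,d=cap('scene'); np.savez('s1.npz',p=p,d=d)
f=240/np.tan(np.radians(c['vfov'])/2)
def proj(w): q=c['rotation'].T@(np.array(w)-c['eye']); return (q[:2]/q[2]*f+[c['cx'],c['cy']]).round(1)
o=r.observe(); print('tip',proj(o['eef_pos']-[0,0,.025]),'tcp',proj(o['eef_pos']))
for a in(2.09,1.9): print(a,[proj(np.r_[F(60*np.cos(a),60*np.sin(a)),z]) for z in(.042,.086)])
print('plate',proj(np.r_[F(-100,0),.075]),'hub',proj(np.r_[HUB,.05]))
cv2.imwrite('pics/s1.png',cv2.resize(p[190:300,230:370,::-1],None,fx=5,fy=5,interpolation=cv2.INTER_CUBIC))
E
```

```text
tip [298.2 255.8] tcp [297.7 247. ]
2.09 [array([315.3, 260. ]), array([314.8, 244.5])]
1.9 [array([310.2, 260.7]), array([309.6, 245.2])]
plate [351.3 237.9] hub [307.8 240.8]
```

View pics/s1.png

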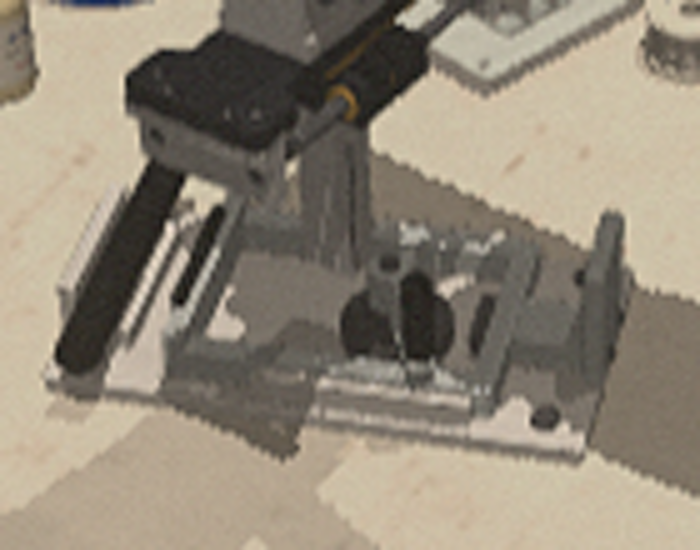

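Crop finding: the fingertips end at about (299,244) in scene pixels, against (298,256) predicted. They appear to be about 30 mm higher than expected and passed over the pin. I'll check this with depth.

```bash
python3 - <<'E'
from h import *
c=cal('scene'); z=np.load('s1.npz'); P=cloud(c,z['d'])
for v in range(216,262,3): print(v,*[(P[v,u]*1000).round() for u in(294,299,304)],fix(P[v,299]).round())
print('pin',[(P[v,313]*1000).round() for v in (245,250,255)])
E
```

```text
216 [512.  28. 203.] [527. -11. 172.] [ 655. -209.   -3.] [-3. 71.]
219 [533.  -0. 169.] [530. -14. 161.] [ 647. -197.   -2.] [-2. 67.]
222 [536.  -3. 158.] [532. -15. 152.] [ 638. -184.    0.] [-1. 65.]
225 [534.  -1. 153.] [527.  -8. 151.] [ 633. -176.   -2.] [-3. 73.]
228 [537.  -4. 142.] [530. -12. 139.] [ 624. -163.    1.] [-1. 69.]
231 [536.  -2. 135.] [530. -11. 132.] [ 616. -150.    4.] [-1. 70.]
234 [538.  -4. 125.] [528.  -9. 126.] [ 592. -117.   27.] [-2. 73.]
237 [536.  -1. 120.] [531. -12. 114.] [ 585. -106.   28.] [-0. 68.]
240 [539.  -4. 109.] [530. -10. 108.] [ 586. -106.   19.] [-0. 70.]
243 [539.  -4. 100.] [530.  -9. 101.] [561. -71.  44.] [-0. 72.]
246 [602. -88.   6.] [590. -91.   9.] [556. -64.  43.] [ 29. -25.]
249 [593. -75.  10.] [584. -82.   9.] [555. -62.  36.] [ 26. -15.]
252 [587. -66.  10.] [567. -58.  25.] [555. -61.  28.] [18. 13.]
255 [581. -58.   9.] [563. -52.  21.] [549. -52.  28.] [17. 20.]
258 [576. -50.   8.] [556. -42.  23.] [547. -48.  23.] [14. 32.]
261 [560. -27.  23.] [560. -46.  10.] [542. -41.  22.] [15. 27.]
pin [array([511., -33.,  87.]), array([507., -27.,  79.]), array([507., -27.,  65.])]
```

Depth shows the closed fingertips at z≈0.096 with the TCP at 0.081, so closed they end about 15 mm above the TCP. I go back to the start of the arc and work about 40 mm lower.

```bash
sed -i 's/,.082,max/,.043,max/' h.py; python3 - <<'E'
from h import *
rows([(*push([2.09],36)[0][:2],.095,.857)])
E
```

```text
[  0.1  -0.2 -50.7] [-0.0525  0.0499 -0.0139]
```

Call:
play_rows(
  commands=[0, 0, 0, 0, 0, -0.014, 0, 0, 0, -8.5, -0.018, 0.017, -0.014, 0, 0, 0, -17, -0.036, 0.034, -0.014, 0, 0, 0, -25.5, -0.0525, 0.05, -0.014, 0, 0, 0, -34, -0.0525, 0.05, -0.014, 0],
)

```text
t: 3.8
eef_pos: [0.4813, -0.0655, 0.0945]
eef_rot: [3.141, 0.0, 0.571]
wrist_force: [-0.3, 0.8, 0.8]
width: 0.0004
finger_force: 0.0
```

Call:
play_rows(
  commands=[0, 0, -8.5, 0, 0, 0, 0, 0, 0, -16.7, 0, 0, 0, 0, 0, 0, -16.7, 0, 0, 0, 0],
)

```text
t: 4.1
eef_pos: [0.4833, -0.0644, 0.0947]
eef_rot: [3.14, -0.001, 0.857]
wrist_force: [0.3, 0.3, 0.3]
width: 0.0005
finger_force: 0.0
```

```bash
python3 - <<'E'
from h import *
rows(push([2.09],36)); rows(push([2.09,2,1.9,1.8,1.7],16))
E
```

```text
[ 0.1 -0.   0. ] [0.0011 0.0012 0.0518]
[ 0.1 -0.   0. ] [0.0211 0.0012 0.0518]
[ 0.1 -0.1  5.2] [0.0266 0.     0.0518]
[ 0.1 -0.1 10.9] [ 0.0328 -0.0007  0.0518]
[ 0.1 -0.1 16.7] [ 0.039  -0.0008  0.0518]
[ 0.1 -0.1 22.4] [ 0.0451 -0.0003  0.0518]
```

Call:
play_rows(
  commands=[0, 0, 0, 0, 0, 0.02, 0, 0, 0, 0, 0, 0, 0.037, 0, 0, 0, 0, 0, 0, 0.052, 0, 0, 0, 0, 0.01, 0, 0.052, 0, 0, 0, 0, 0.015, 0, 0.052, 0],
)

```text
t: 4.6
eef_pos: [0.4937, -0.0522, 0.042]
eef_rot: [3.141, -0.001, 0.855]
wrist_force: [0.1, 0.1, 0.3]
width: 0.0003
finger_force: 0.0
```

Call:
play_rows(
  commands=[0, 0, 0, 0.006, 0.001, 0, 0, 0, 0, 5.2, 0.012, 0, 0, 0, 0, 0, 11, 0.018, -0.001, 0, 0, 0, 0, 16.7, 0.024, -0.001, 0, 0],
)

```text
t: 5.0
eef_pos: [0.5076, -0.0352, 0.0426]
eef_rot: [3.139, 0.003, 0.561]
wrist_force: [-4.7, -4.9, 4.5]
width: 0.0006
finger_force: 3.4
```

```bash
python3 - <<'E'
from h import *
o=r.observe(); print(fix(o['eef_pos']),o['wrist_force'])
rows(push([1.7,1.6,1.5,1.4,1.3,1.2],16))
E
```

```text
[-30.09007042  54.29413939] [-4.65822637 -4.9231971   4.53725129]
[0.2 0.2 5.4] [ 0.007  -0.0016 -0.0005]
[ 0.2  0.2 11.2] [ 0.0132 -0.0023 -0.0005]
[ 0.2  0.1 16.9] [ 0.0194 -0.0024 -0.0005]
[ 0.2  0.1 22.6] [ 0.0256 -0.0019 -0.0005]
[ 0.2  0.1 28.4] [ 0.0317 -0.0008 -0.0005]
[ 0.2  0.1 34.1] [ 0.0376  0.001  -0.0006]
```

Contact: about 7 N on the pin. I continue along the arc.

Call:
play_rows(
  commands=[0, 0, 5.4, 0.007, -0.0016, 0, 0, 0, 0, 11.2, 0.0132, -0.0023, 0, 0, 0, 0, 17, 0.0194, -0.0024, 0, 0, 0, 0, 22.6, 0.0256, -0.002, 0, 0, 0, 0, 28.4, 0.0317, -0.001, 0, 0],
)

```text
t: 5.5
eef_pos: [0.5327, -0.0169, 0.0422]
eef_rot: [3.139, 0.004, 0.065]
wrist_force: [-6.6, -2.3, 3.3]
width: 0.0006
finger_force: 3.2
```

```bash
cat > look.py <<'E'
from h import *
import sys
o=r.observe(); print(fix(o['eef_pos']),o['wrist_force'],o['t'])
c,p,d=cap('scene'); P=cloud(c,d); f=np.apply_along_axis(fix,-1,P[190:300,230:370].reshape(-1,3)[:,:2]); z=P[190:300,230:370,2].ravel()
R=np.hypot(*f.T); m=(z>.07)&(z<.09)&(R<75)&(R>45)&(f[:,0]>-75)
# pin: near TCP but not the finger
t=fix(o['eef_pos']); g=f[m]; print('n',m.sum(),np.median(g,0) if m.any() else '', [tuple(a.round()) for a in g[::max(1,len(g)//12)]])
rows(push([float(a) for a in sys.argv[1:]],16))
E
python3 look.py 1.2 1.1 1.0 .9 .8
```

```text
[-0.40308084 63.29946993] [-6.61217034 -2.33571768  3.31151083] 5.5
n 72 [-7.80075819 68.31266931] [(np.float64(-11.0), np.float64(62.0)), (np.float64(9.0), np.float64(70.0)), (np.float64(11.0), np.float64(74.0)), (np.float64(-10.0), np.float64(68.0)), (np.float64(15.0), np.float64(66.0)), (np.float64(-12.0), np.float64(60.0)), (np.float64(7.0), np.float64(73.0)), (np.float64(-13.0), np.float64(56.0)), (np.float64(-0.0), np.float64(74.0)), (np.float64(17.0), np.float64(70.0)), (np.float64(-10.0), np.float64(63.0)), (np.float64(-8.0), np.float64(71.0))]
[0.1 0.1 5.5] [ 0.0064 -0.0002 -0.0009]
[ 0.1  0.1 11.2] [ 0.0126 -0.0009 -0.0009]
[ 0.1  0.1 16.9] [ 0.0188 -0.001  -0.0009]
[ 0.1  0.1 22.7] [ 0.025  -0.0005 -0.0009]
[ 0.2  0.1 28.4] [ 0.0311  0.0006 -0.0009]
```

Contact holds at about 7 N.

Call:
play_rows(
  commands=[0, 0, 5.5, 0.0064, -0.0002, 0, 0, 0, 0, 11.2, 0.0126, -0.001, 0, 0, 0, 0, 17, 0.019, -0.001, 0, 0, 0, 0, 22.7, 0.025, -0.0005, 0, 0, 0, 0, 28.4, 0.031, 0.0006, 0, 0],
)

```text
t: 6.05
eef_pos: [0.5629, -0.0134, 0.0418]
eef_rot: [3.14, 0.005, -0.431]
wrist_force: [-7.2, 1.4, 4.9]
width: 0.0008
finger_force: 3.3
```

```bash
python3 look.py .7 .6 .5 .4 .3 | grep -v '^n'
```

```text
[29.2458438 56.6431616] [-7.20502654  1.40324318  4.86701036] 6.05
[0.1 0.2 5.7] [ 0.0075 -0.0001 -0.0011]
[ 0.1  0.2 11.4] [ 0.0136 -0.0008 -0.0012]
[ 0.1  0.2 17.2] [ 0.0198 -0.0009 -0.0012]
[ 0.1  0.2 22.9] [ 0.026  -0.0003 -0.0012]
[ 0.1  0.2 26.7] [ 0.0321  0.0009 -0.0012]
```

Call:
play_rows(
  commands=[0, 0, 5.7, 0.0075, 0, 0, 0, 0, 0, 11.4, 0.0136, -0.0008, 0, 0, 0, 0, 17, 0.02, -0.001, 0, 0, 0, 0, 23, 0.026, -0.0003, 0, 0, 0, 0, 26.7, 0.032, 0.001, 0, 0],
)

```text
t: 6.6
eef_pos: [0.5918, -0.0263, 0.0416]
eef_rot: [3.14, 0.006, -0.896]
wrist_force: [-5.9, 4.1, 4.2]
width: 0.0003
finger_force: 3.2
```

```bash
python3 look.py .2 .1 0 -.1| grep -v '^n'; python3 - <<'E'
from h import *
cap('wrist','w4.png')
E
```

```text
[52.28498801 34.90273568] [-5.92766038  4.06231399  4.19697479] 6.6
[0.1 0.2 0.1] [ 0.0068 -0.0006 -0.0013]
[0.1 0.2 0.1] [ 0.013  -0.0011 -0.0014]
[0.1 0.2 0.1] [ 0.0192 -0.0009 -0.0014]
[0.1 0.2 0.1] [ 0.0254 -0.0001 -0.0014]
```

View pics/w4.png

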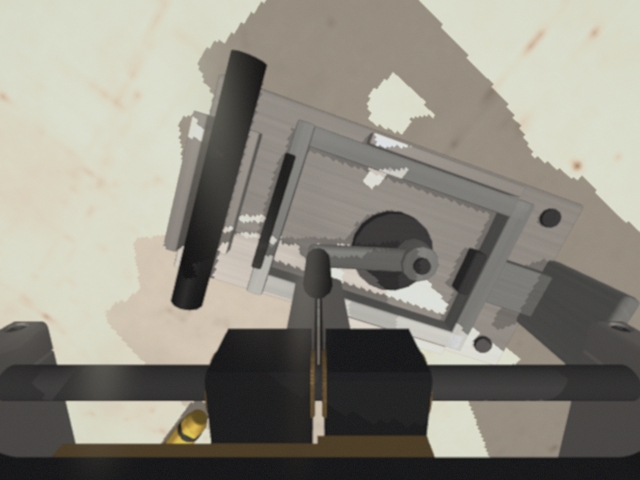

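The wrist view shows the hub at (422,265) and the pin at (318,262), which puts the lever about +0.26 rad from fixture +x. About 16 mm more push should bring it to 0.

Call:
play_rows(
  commands=[0, 0, 0, 0.006, -0.0006, 0, 0, 0, 0, 0, 0.011, -0.001, 0, 0, 0, 0, 0, 0.016, -0.001, 0, 0, 0, 0, 0, 0.0165, -0.001, 0, 0],
)

```text
t: 7.1
eef_pos: [0.6014, -0.0394, 0.0414]
eef_rot: [3.137, 0.007, -0.893]
wrist_force: [-8.7, 3.8, 5.7]
width: 0.0003
finger_force: 3.9
```

Call:
play_rows(
  commands=[0, 0, 0, -0.01, 0, 0, 0, 0, 0, 0, -0.02, 0, -0.04, 0, 0, 0, 0, -0.03, 0, -0.09, 0, 0, 0, 0, -0.03, 0, -0.12, 0],
)

```text
t: 7.5
eef_pos: [0.5875, -0.0163, 0.1657]
eef_rot: [-3.137, -0.004, -0.892]
wrist_force: [0.3, -0.1, -0.1]
width: 0.0004
finger_force: 0.0
```

```bash
python3 - <<'E'
from h import *
o=r.observe(); print(fix(o['eef_pos']),o['wrist_force'],o['t'])
for n in('scene','wrist'):
    c,p,d=cap(n); P=cloud(c,d); A=(P[...,:2]-HUB)@np.array([[np.cos(PH),-np.sin(PH)],[np.sin(PH),np.cos(PH)]])*1000
    Z=P[...,2]; R=np.hypot(A[...,0],A[...,1])
    m=(d>0)&(Z>.06)&(Z<.095)&(R<80)&(R>40)&(A[...,0]>-80); g=A[m]; print(n,m.sum(),np.median(g,0) if len(g) else '')
    m=(d>0)&(Z>.06)&(Z<.08)&(A[...,0]<-80)&(A[...,0]>-115)&(abs(A[...,1])<35); g=A[m]; print('plate',m.sum(),np.median(g,0) if len(g) else '')
rows([(-150,2,.17,PH)])
E
```

```text
[51.54665434 45.73408623] [ 0.25501989 -0.10477044 -0.07654289] 7.5
scene 72 [58.09149608  9.12612825]
plate 91 [-99.43720336   7.92958582]
wrist 253 [61.47749657  2.3942968 ]
plate 1027 [-93.19157423   0.43282403]
[ -0.1  -0.9 -70.4] [-0.0295  0.2066 -0.0034]
```

The cam is at about 0.04 rad and the slide is still back. Next I go behind the push plate.

```bash
python3 - <<'E'
from h import *
rows([(-134,2,.17,PH)])
E
```

```text
[ -0.1  -0.9 -70.4] [-0.0241  0.1916 -0.0031]
```

Call:
play_rows(
  commands=[0, 0, -8.5, -0.004, 0.04, -0.003, 0, 0, 0, -17, -0.01, 0.08, -0.003, 0, 0, 0, -25.5, -0.016, 0.12, -0.003, 0, 0, 0, -34, -0.02, 0.16, -0.003, 0, 0, 0, -42.5, -0.024, 0.1916, -0.003, 0],
)

```text
t: 8.1
eef_pos: [0.4197, -0.1193, 0.1635]
eef_rot: [3.141, 0.0, -0.146]
wrist_force: [-0.5, -0.9, -0.0]
width: 0.0002
finger_force: 0.0
```

Call:
play_rows(
  commands=[0, 0, -8.5, 0, 0, 0, 0, 0, 0, -17, 0, 0, 0, 0, 0, 0, -25.5, 0, 0, 0, 0, 0, 0, -28, 0, 0, 0, 0, 0, 0, -28, 0, 0, 0, 0],
)

```text
t: 8.6
eef_pos: [0.4214, -0.1187, 0.1637]
eef_rot: [-3.141, 0.0, 0.337]
wrist_force: [-0.8, -0.3, 0.2]
width: 0.0005
finger_force: 0.0
```

```bash
python3 - <<'E'
from h import *
o=r.observe(); print(fix(o['eef_pos']),o['wrist_force'],o['t'])
rows([(-134,2,.03,PH),(-115,2,.03,PH),(-88,2,.03,PH)])
E
```

```text
[-139.04309311    4.04452509] [-0.84400813 -0.26693245  0.18286535] 8.6
[-0.  0. -0.] [0.0051 0.0021 0.1337]
[-0.  0. -0.] [0.0241 0.0021 0.1337]
[-0.  0. -0.] [0.0511 0.0021 0.1337]
```

Call:
play_rows(
  commands=[0, 0, 0, 0.003, 0.002, 0.045, 0, 0, 0, 0, 0.003, 0.002, 0.09, 0, 0, 0, 0, 0.003, 0.002, 0.12, 0, 0, 0, 0, 0.003, 0.002, 0.133, 0, 0, 0, 0, 0.01, 0.002, 0.133, 0],
)

```text
t: 9.1
eef_pos: [0.4287, -0.116, 0.0284]
eef_rot: [-3.137, 0.005, 0.336]
wrist_force: [0.9, 0.2, 0.3]
width: 0.0007
finger_force: 0.0
```

Call:
play_rows(
  commands=[0, 0, 0, 0.008, 0, 0, 0, 0, 0, 0, 0.014, 0, 0, 0, 0, 0, 0, 0.02, 0, 0, 0, 0, 0, 0, 0.026, 0, 0, 0, 0, 0, 0, 0.032, 0, 0, 0],
)

```text
t: 9.6
eef_pos: [0.4624, -0.1073, 0.0318]
eef_rot: [3.14, 0.0, 0.337]
wrist_force: [-4.2, -2.1, 2.8]
width: 0.0006
finger_force: 2.1
```

```bash
cat > l2.py <<'E'
from h import *
o=r.observe(); print(fix(o['eef_pos']),o['eef_pos'][2],o['wrist_force'],o['t'])
c,p,d=cap('scene'); P=cloud(c,d); A=(P[...,:2]-HUB)@np.array([[np.cos(PH),-np.sin(PH)],[np.sin(PH),np.cos(PH)]])*1000; Z=P[...,2]
m=(d>0)&(Z>.05)&(Z<.08)&(A[...,0]<-60)&(A[...,0]>-115)&(abs(A[...,1]-2)<35)
print('plate',m.sum(),np.percentile(A[m][:,0],[5,25,50,75,95]))
m=(d>0)&(Z>.06)&(Z<.092)&(A[...,0]<80)&(A[...,0]>30)&(abs(A[...,1])<40); print('pin',m.sum(),np.median(A[m],0) if m.any() else '')
E
python3 l2.py
```

```text
[-96.61890039   1.25490188] 0.03184891005842855 [-4.17966795 -2.07593116  2.76941189] 9.6
plate 168 [-106.49404883  -99.73028599  -90.73322847  -84.61789776  -79.86156612]
pin 67 [58.16766044  8.47389119]
```

Pushing at about 5 N; the cam hasn't moved. I continue until it meets the hard stop.

Call:
play_rows(
  commands=[0, 0, 0, 0.003, 0, 0, 0, 0, 0, 0, 0.006, 0, 0, 0, 0, 0, 0, 0.009, 0, 0, 0],
)

```text
t: 9.95
eef_pos: [0.4702, -0.1039, 0.0311]
eef_rot: [-3.141, 0.0, 0.337]
wrist_force: [-3.9, -1.2, 4.3]
width: 0.0003
finger_force: 2.0
```

Call:
play_rows(
  commands=[0, 0, 0, 0.002, 0, 0, 0, 0, 0, 0, 0.004, 0, 0, 0, 0, 0, 0, 0.006, 0, 0, 0],
)

```text
t: 10.25
eef_pos: [0.4703, -0.1038, 0.0311]
eef_rot: [-3.14, 0.014, 0.34]
wrist_force: [-23.0, -10.4, 19.4]
width: 0.0008
finger_force: 12.7
```

```bash
python3 l2.py
```

```text
[-87.97425507   1.94101849] 0.03113273950204171 [-22.98182634 -10.42430392  19.42574837] 10.25
plate 170 [-97.54036725 -91.21748304 -82.29680661 -75.96133386 -71.38269852]
pin 69 [58.35965109  9.06666009]
```

The force jumped to 25 N with no further travel, and the rear face is at about -79 mm, so the slide is home. I back off, lift and check.

Call:
play_rows(
  commands=[0, 0, 0, -0.006, 0, 0, 0, 0, 0, 0, -0.016, 0, 0, 0, 0, 0, 0, -0.04, 0, 0, 0, 0, 0, 0, -0.045, 0, -0.05, 0, 0, 0, 0, -0.045, 0, -0.1, 0],
)

```text
t: 10.8
eef_pos: [0.4309, -0.1155, 0.1297]
eef_rot: [-3.137, 0.003, 0.336]
wrist_force: [1.2, -0.3, -0.3]
width: 0.0002
finger_force: 0.0
```

Call:
play_rows(
  commands=[0, 0, 0, -0.03, 0, -0.03, 0, 0, 0, 0, -0.03, 0, -0.03, 0, 0, 0, 0, -0.03, 0, -0.03, 0],
)

```text
t: 11.1
eef_pos: [0.4058, -0.1267, 0.1612]
eef_rot: [3.141, -0.003, 0.336]
wrist_force: [0.1, 0.1, -0.5]
width: 0.0005
finger_force: 0.0
```

```bash
python3 - <<'E'
from h import *
o=r.observe(); print(fix(o['eef_pos']),o['eef_pos'][2],o['wrist_force'],o['t'])
c,p,d=cap('wrist'); P=cloud(c,d); A=(P[...,:2]-HUB)@np.array([[np.cos(PH),-np.sin(PH)],[np.sin(PH),np.cos(PH)]])*1000; Z=P[...,2]
m=(d>0)&(Z>.07)&(Z<.08)&(A[...,0]<-50)&(A[...,0]>-115)&(abs(A[...,1]-2)<35); print('plate',m.sum(),np.median(A[m],0))
m=(d>0)&(Z>.078)&(Z<.092)&(A[...,0]<80)&(A[...,0]>30)&(abs(A[...,1])<40); print('pin',m.sum(),np.median(A[m],0))
E
python3 l2.py
```

```text
[-156.50455334    1.65131853] 0.1611556606552453 [ 0.12250022  0.07470592 -0.46518543] 11.1
plate 800 [-72.54841677   2.01805286]
pin 0 [nan nan]
[-157.00069141    2.38998338] 0.15989248890131164 [0.01926567 0.26801845 0.6301776 ] 11.15
plate 127 [-79.11840419 -78.27354517 -75.80413864 -73.00250556 -70.04294101]
pin 72 [58.18432013  8.47089222]
  return _methods._mean(a, axis=axis, dtype=dtype,
  ret = um.true_divide(
```

```bash
python3 -c "
from workcell import r
print(r.job_done())"
```

```text
the job is handed in; nothing more can be done
None
```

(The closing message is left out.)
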